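# Show which vial goes in which digester well, then confirm

### The arm

A 7-joint arm with a two-finger parallel gripper is mounted at the origin on the work surface. World frame = base frame: x ahead of the robot, y to its left, z up, the work surface at z = 0. Lengths are in m, angles in rad, forces in N, time in s.
With the tool pointing down it reaches from about 0.4 to 0.9 m from the base axis. Payload 5.5 kg.
Tool frame: the origin (TCP) lies midway between the tips of the shut fingers; the grasp point (between the pads) lies 19 mm behind it; z points along the fingers, y is the line along which they close (so a half turn about z gives the same grasp; the last joint's range is limited). The gripper opens to 85 mm and grips with 20 to 120 N. Pads are 22 mm wide; open, the fingers measure 114 mm over their backs; the gripper's body (76 mm by 85 mm) begins 54 mm behind the grasp point. The pads swing forward as they close: fully open they stand 13 mm farther back than shut.
Start: joints at [-0.941, 0.501, -0.427, 1.55, 0.221, 1.138, -0.21], TCP at [0.233, 0.607, 0.231] pointing down, gripper open.
Joint ranges: [-2.88, 2.88], [-0.31, 2.03], [-1.54, 1.56], [0.2, 2.42], [-1.41, 4.55], [0.19, 2.02], [-2.57, 2.57]. Speed limits (rad/s): [2.57, 2.57, 3.14, 3.14, 3.14, 3.14, 3.14].

### API

Orientations are given as a rotation vector (axis times angle).
In Python, from plant import bot, capture, camera_model, order gives the robot as it stands. The module is installed in compiled form; this text tells all that it offers.
- The arm moves only by the tool send_rows, never from a script. Its argument "targets" is a list of rows, each a list of 5 numbers: the opening, from 0 (shut) to 1 (fully open), then the shift along the tool's x, y, z normalised to -1 to 1, where 1 is 1 m, then the turn about the tool's z normalised to -1 to 1, where 1 is 90 degrees. A call has 1 to 10 rows; each row is the pose to reach, as a shift and turn from the pose commanded when the call began, along the tool's axes at that moment; what a row does not reach only later rows make up. A row lasts 1/10 s, in which the tool goes at most 50 mm and 8.59 degrees, less where a joint would pass 70% of its speed; a pose out of reach is approached as far as the arm can. A call with a number of a shift or a turn outside -1 to 1 is refused whole. A call with a gripper value outside its range is refused whole. The fingers move at their own pace and stop on an object; the grip force is fixed at half the most. Time passes only in rows, so rows that repeat a pose let the fingers close. It gives the time, the measured TCP pose, the force, the opening and the grip force at its end, in the units of the state.
- bot.observe(): the state, without advancing time (a new reading comes with each control period).
- capture(name): name is "scene" or "side" or "wrist"; returns (picture, depth): 400x640x3 uint8, blue, green, red; 400x640 float32, m along the optical axis (not along the pixel's ray), 0 where there is no reading.
- camera_model(name): a dict with "fx", "fy", "cx", "cy" (pixels), "position" and "attitude" of the camera in the world; the wrist camera has in their place "T_tool_cam" (4x4, takes a point from camera to tool coordinates, whose origin is the TCP and whose axes are the flange's). Camera axes: x right, y down, z forward; pixel columns grow to the right and rows downward; lengths in m; the calibration is good to about 2 mm. A picture is of the moment at which its call begins: read the wrist's pose just before it. camera_model takes no time and is no camera call.
- order.close_job(): hands the job in; it is judged then, once.
The state is a dict: "time_s": time; "joint_pos": joint angles; "joint_velocities": joint speeds; "joint_torque": joint torques, N m; "tcp_pos": TCP position; "tcp_rot": TCP orientation; "contact_force": force on the tool from outside, world axes, zero at the start; "ft_torque": the same for the moment, N m; "grip_width": opening from 0.0 (shut) to 1.0 (fully open); "gripper_force": force on a finger pad.
Only numpy, scipy, OpenCV 4.12 (cv2) and the standard library are available. Lean on these libraries where they do the work, as an engineer would, in place of code of your own. Each camera call takes 0.05 s, during which the arm holds its last target. There are 200 camera calls.

### The job

Show the overhead camera how to load the digester: with the hand straight above, point the fingertips down at the middle of the wide-capped vial in the rack from two or three centimetres over its cap for three seconds, and then in the same way at the digester's wide well for three seconds. Then confirm by pressing the large round key on the digester's panel fully down with the fingertips, and let it go. Do not touch the vials, the rack or the wells, do not press the small key, and leave everything else where it stands.

Things in the scene. Friction and masses are not known exactly. Their poses are not given: they have to be found in the camera images.
- vial_wide_top (a point): centre of the top face of the wide cap of the vial to be shown: a glass vial 16 mm across with a round white cap 32 mm across and 18 mm thick, 93 mm tall in all, standing in one of the rack's holes, its top 101 mm above the table; the only vial with a wide cap; z is up
- vial_wide: the same vial, loose in its hole; origin at the centre of its underside, z up
- vial_a: another loose glass vial in the rack, 16 mm across, 93 mm tall, with a narrow white cap 18 mm across; origin at the centre of its underside, z up
- vial_b: another loose glass vial in the rack, 16 mm across, 93 mm tall, with a narrow white cap 18 mm across; origin at the centre of its underside, z up
- vial_c: another loose glass vial in the rack, 16 mm across, 93 mm tall, with a narrow white cap 18 mm across; origin at the centre of its underside, z up
- vial_d: another loose glass vial in the rack, 16 mm across, 93 mm tall, with a narrow white cap 18 mm across; origin at the centre of its underside, z up
- rack: fixed aluminium vial rack 110 x 250 x 58 mm (x, y, z of its own axes) with 2 x 4 holes 48 mm apart; origin at the centre of its underside
- well_large_mouth (a point): centre of the mouth of the digester's wide well, the place the wide-capped vial is to go: a round empty hole 33 mm across and 30 mm deep in the top of a square aluminium heater insert, 108 mm above the table; z is up. Three inserts stand in a row, 62 mm apart, in the open bay of the white digester, this one at any of the three places; the bay's rear and outer walls are 3 mm lower than the inserts' tops
- well_large: the fixed square heater insert with the wide well, 50 x 50 x 36 mm; origin at the centre of its underside
- well_small_a: a fixed square heater insert 50 x 50 x 36 mm with a small hole 19 mm across; origin at the centre of its underside
- well_small_b: a fixed square heater insert 50 x 50 x 36 mm with a small hole 19 mm across; origin at the centre of its underside
- digester: fixed white digester casing, 220 x 290 x 108 mm (x, y, z of its own axes), with the heater bay on its +y half and, on its -y half, a black panel with a screen and two round white keys, leaning 0.2 rad so that it faces up and towards its -x side; origin at the centre of its underside
- large_key_top (a point): centre of the top face of the large round key (32 mm across), on the digester's panel; its z axis is the panel's outward normal, 0.2 rad from vertical; the key is pressed along -z
- large_key (a joint): travel of the large key, m: 0 up, 0.005 fully pressed; it springs back when let go; fully down takes about 4 N
- small_key (a joint): travel of the small key (18 mm across) 72 mm beside the large one, towards the digester's -y side, m: 0 up, 0.005 fully pressed; not to be pressed
- beaker: loose open glass beaker, 56 mm across, 70 mm high, bystander; origin at the centre of its underside
- reagent: loose closed white jar, 52 mm across, 90 mm high, bystander; origin at the centre of its underside
- marker: loose marker pen, 130 mm long, 12 mm thick, lying on the table along its own x axis, bystander; origin under its middle
Things that resemble listed ones, but are neither listed nor needed, are in the scene too. What is shaped like the vial_c but green is not meant. What is shaped like the vial_b but blue is not meant.

How it is judged:
On the way, in this order (a step that is already met when the one before it is completed fails the run):
1. the hand stays straight above the wide-capped vial, just clear of it (horizontal distance between the grasp point and vial_wide_top below 0.016 m and z of the grasp point in the frame of vial_wide_top between 0.015 and 0.085 m), for 2.3 s.
2. then the hand stays straight above the wide well, just clear of it (horizontal distance between the grasp point and well_large_mouth below 0.016 m and z of the grasp point in the frame of well_large_mouth between 0.015 and 0.085 m), for 2.3 s.
3. then the fingers press the large key down (value of joint large_key above 0.0038 m and contact force between the fingers and digester above 0.5 N), for 0.05 s.
At the end, for the whole second after the job is handed in: Both pointings (2.3 s each, grasp point within 16 mm of straight above the cap or well and 15 to 85 mm over it) and the key press (at least 3.8 of 5 mm) were made in that order; both keys are up again; every vial and bystander is at rest within 15 mm of its start (value of joint each of large_key, small_key below 0.001 m and distance of each of vial_wide, vial_a, vial_b, vial_c, vial_d, beaker, reagent, marker from where it was at the start of the episode below 0.015 m and linear speed of each of vial_wide, vial_a, vial_b, vial_c, vial_d, beaker, reagent, marker below 0.02 m/s); the robot touches nothing.
It fails at once if a vial is touched, lifted or shifted (contact force between any of the fingers, the arm and vial_wide above 0.3 N or contact force between any of the fingers, the arm and vial_a above 0.3 N or contact force between any of the fingers, the arm and vial_b above 0.3 N or contact force between any of the fingers, the arm and vial_c above 0.3 N or contact force between any of the fingers, the arm and vial_d above 0.3 N or distance of any of vial_wide, vial_a, vial_b, vial_c, vial_d from where it was at the start of the episode above 0.015 m).
It fails at once if the rack or a well is touched (contact force between any of the fingers, the arm and rack above 0.3 N or contact force between any of the fingers, the arm and well_large above 0.3 N or contact force between any of the fingers, the arm and well_small_a above 0.3 N or contact force between any of the fingers, the arm and well_small_b above 0.3 N).
It fails at once if the small key is pressed (value of joint small_key above 0.0025 m).
It fails at once if the digester is struck hard (over 40 N) (contact force between any of the fingers, the arm and digester above 40 N).
It fails at once if a bystander is moved (distance of any of beaker, reagent, marker from where it was at the start of the episode above 0.015 m).
It also fails if it takes over 58 s, if anything falls off the work surface, if the arm or the gripper's body presses on something with over 40 N, if the wrist force passes 120 N, or if a joint passes its speed limit or range.

## Working session

There is one attempt and no reset: what is moved stays moved. The work goes in short steps, Python scripts to look and compute and a tool call to move; the robot and the scene stay as the last step left them, time stands still between calls to the robot, and variables do not carry over. Pictures are saved under pics/ and viewed, at most 10 in all, crops included, and the job is handed in when it is done.

Besides the shell and the picture viewer there is one more tool, called after "Emit:" by a JSON object that holds its "method" and its "body". send_rows: Moves the arm, as the interface text tells. Scaled input: -1 to 1 covers 1 m each way for a shift and 90 degrees each way for a turn. Its arguments: {"type":"object","properties":{"targets":{"type":"array","items":{"type":"array","items":{"type":"number","minimum":-1,"maximum":1}}}},"required":["targets"]}

```bash
mkdir -p pics; cat > h.py <<'E'
import numpy as np,cv2
from scipy.spatial.transform import Rotation as R
from plant import bot,capture,camera_model,order
def pose():
    s=bot.observe(); T=np.eye(4); T[:3,:3]=R.from_rotvec(s['tcp_rot']).as_matrix(); T[:3,3]=s['tcp_pos']; return T
def camT(n,m,T):
    if n=='wrist': return T@np.array(m['T_tool_cam'])
    W=np.eye(4); a=np.array(m['attitude'],float)
    W[:3,:3]=a if a.shape==(3,3) else R.from_rotvec(a).as_matrix(); W[:3,3]=m['position']; return W
def cloud(n):
    T=pose(); img,d=capture(n); m=camera_model(n); W=camT(n,m,T)
    v,u=np.mgrid[:400,:640]; P=np.stack([(u-m['cx'])/m['fx']*d,(v-m['cy'])/m['fy']*d,d],-1)
    return img,d,P@W[:3,:3].T+W[:3,3],W,m
E
python3 - <<'E'
from h import *
for n in ['scene','side','wrist']:
    i,d,P,W,m=cloud(n); cv2.imwrite(f'pics/{n}0.png',i); np.savez(f'{n}0.npz',i=i,d=d,P=P,W=W); print(n,m,W.round(3).tolist())
print(bot.observe())
E
```

```text
scene {'fx': 519.4687469458371, 'fy': 519.4687469458371, 'cx': 323.7733584274316, 'cy': 201.50909199122597, 'position': array([ 1.16185745, -0.38534926,  0.78552506]), 'attitude': array([-2.08378021, -1.16715865,  0.48513019])} [[0.526, 0.593, -0.61, 1.162], [0.85, -0.358, 0.386, -0.385], [0.01, -0.722, -0.692, 0.786], [0.0, 0.0, 0.0, 1.0]]
side {'fx': 453.8403328375905, 'fy': 453.8403328375905, 'cx': 314.2376146382833, 'cy': 196.14823890309668, 'position': array([ 0.30022616, -0.77239696,  0.75676671]), 'attitude': array([-2.24349499,  0.34804305, -0.17005041])} [[0.952, -0.192, 0.238, 0.3], [-0.305, -0.61, 0.731, -0.772], [0.005, -0.769, -0.64, 0.757], [0.0, 0.0, 0.0, 1.0]]
wrist {'fx': 349.13370922423337, 'fy': 349.13370922423337, 'cx': 322.4637858583963, 'cy': 207.6134155412769, 'T_tool_cam': array([[-3.50492719e-05, -9.61063255e-01, -2.76328461e-01,
         6.97323894e-02],
       [ 9.99999682e-01,  1.86585040e-04, -7.75777082e-04,
         3.56221368e-04],
       [ 7.97129605e-04, -2.76328400e-01,  9.61062943e-01,
        -1.41921722e-01],
       [ 0.00000000e+00,  0.00000000e
[... 190 characters left out ...]
_pos': array([-0.94078816,  0.50164561, -0.4268691 ,  1.55119046,  0.22080175,
        1.13829746, -0.21030857]), 'joint_velocities': array([ 0.00182785, -0.00280529, -0.00068607, -0.00176439,  0.00130866,
        0.00012983,  0.00148653]), 'joint_torque': array([-6.57115626e-03, -5.70042694e+01, -5.82512453e+00, -2.81284207e+01,
        1.07554888e-02,  7.73462729e-03, -8.31313002e-06]), 'tcp_pos': array([0.23293292, 0.6062674 , 0.23050102]), 'tcp_rot': array([-5.72794252e-01, -3.08857900e+00,  2.27351685e-03]), 'contact_force': array([-0.45934543,  1.04355927,  0.14780561]), 'ft_torque': array([-0.00638234,  0.01367971,  0.05895754]), 'gripper_force': 0.0, 'grip_width': 1.0028429314920675}
```

View pics/scene0.png

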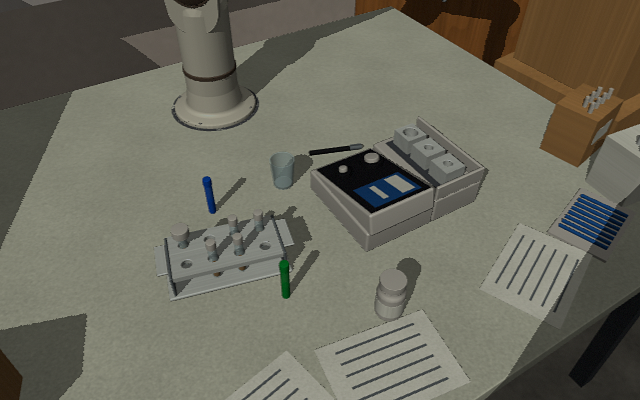

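View pics/side0.png

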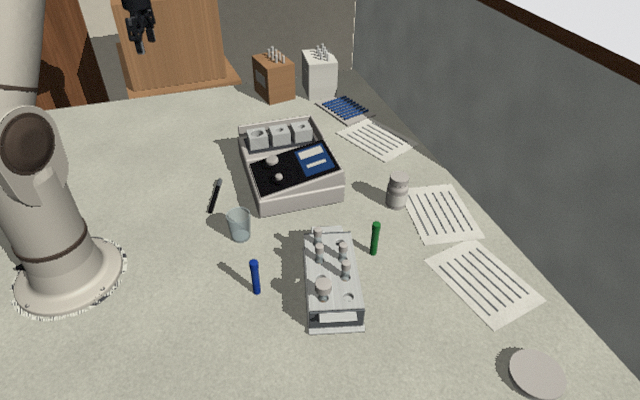

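Candidates: 
- **Caps:** scene (181,235), (211,243), (235,223), (238,240) and (258,216). Only (181,235), which is side (323,288), is wide; the other four are narrow.
- **Wells:** scene (408,132), (428,147) and (449,163). The first looks widest.
- **Keys:** scene (371,157) is large and (343,169) is small.

Next I'll measure these from depth and confirm in a crop.

```bash
python3 - <<'E'
from h import *
S=np.load('scene0.npz'); D=np.load('side0.npz')
pts={'cap':((181,231),(323,284)),'well':((408,132),(257,132)),'w2':((428,147),(280,131)),'w3':((449,163),(301,128)),'key':((371,156),(271,159)),'skey':((343,168),(279,176)),'beaker':((283,170),(238,225)),'pen':((337,150),(215,195)),'jar':((391,275),(398,180)),'green':((285,265),(376,226)),'blue':((207,180),(254,263))}
for k,(a,b) in pts.items(): print(k,S['P'][a[1],a[0]].round(3),D['P'][b[1],b[0]].round(3))
# top regions
for n,Z in(('scene',S),('side',D)):
    P=Z['P'].astype(float); i=Z['i']; z=P[...,2]
    def reg(c,r,lo,hi,br=0):
        q=np.linalg.norm(P[...,:2]-c,axis=-1)<r
        q&=(z>lo)&(z<hi)&(i.min(-1)>=br)&(Z['d']>0)
        p=P[q]; return len(p),p.mean(0).round(4),((p.max(0)+p.min(0))/2).round(4),np.ptp(p,axis=0).round(3)
    a=pts['cap'][n=='side']; print(n,'cap',reg(P[a[1],a[0],:2],.03,.096,.106))
    for w in('well','w2','w3'):
        a=pts[w][n=='side']; print(n,w,reg(P[a[1],a[0],:2],.036,.104,.113))
    for w in('key','skey'):
        a=pts[w][n=='side']; print(n,w,reg(P[a[1],a[0],:2],.022,.05,.13,110))
s=S['i'];d=D['i']
c=lambda im,x,y:cv2.resize(im[y:y+75,x:x+100],(400,300),interpolation=cv2.INTER_CUBIC)
cv2.imwrite('pics/crop.png',np.vstack([np.hstack([c(s,370,110),c(s,160,205)]),np.hstack([c(d,235,110),c(d,285,230)])]))
E
```

```text
cap [ 0.491 -0.263  0.101] [ 0.483 -0.266  0.099]
well [0.459 0.279 0.095] [0.479 0.288 0.098]
w2 [0.53  0.277 0.101] [0.541 0.276 0.097]
w3 [0.595 0.278 0.102] [0.596 0.259 0.106]
key [0.49  0.156 0.098] [0.486 0.155 0.096]
skey [0.491 0.084 0.097] [0.488 0.08  0.096]
beaker [ 0.395 -0.005  0.061] [ 0.366 -0.023  0.063]
pen [0.338 0.171 0.006] [0.335 0.164 0.009]
jar [0.76  0.005 0.09 ] [ 0.3   -0.772  0.757]
green [ 0.65  -0.138  0.092] [ 0.642 -0.147  0.093]
blue [ 0.379 -0.168  0.094] [ 0.374 -0.171  0.092]
scene cap (203, array([ 0.4849, -0.2648,  0.1005]), array([ 0.4839, -0.2644,  0.0998]), array([0.032, 0.032, 0.007]))
scene well (180, array([0.467 , 0.2732, 0.1073]), array([0.4712, 0.2714, 0.1073]), array([0.048, 0.053, 0.007]))
scene w2 (364, array([0.5331, 0.2711, 0.1074]), array([0.529 , 0.2709, 0.1075]), array([0.068, 0.054, 0.007]))
scene w3 (384, array([0.5978, 0.2706, 0.1076]), array([0.5924, 0.2701, 0.1077]), array([0.066, 0.053, 0.007]))
scene key (39, array([0.4976, 0.1518, 0.0963]), array([0.4931, 0.1567, 0.0957]), array([0.021, 0.027, 0.012]))
scene skey (24, array([0.4917, 0.083 , 0.0958]), array([0.4909, 0.0848, 0.0951]), array([0.008, 0.015, 0.009]))
side cap (194, array([ 0.4829, -0.2664,  0.0997]), array([ 0.483 , -0.2649,  0.0995]), array([0.03 , 0.033, 0.007]))
side well (92, array([0.4784, 0.2789, 0.1064]), array([0.4821, 0.2741, 0.1069]), array([0.063, 0.044, 0.005]))
side w2 (167, array([0.5394, 0.2692, 0.1063]), array([0.5443, 0.2693, 0.107 ]), array([0.064, 0.057, 0.006]))
side w3 (160, array([0.5975, 0.2658, 0.1063]), array([0.5929, 0.2676, 0.107 ]), array([0.063, 0.054, 0.006]))
side key (84, array([0.489 , 0.1535, 0.0947]), array([0.4885, 0.1554, 0.0936]), array([0.028, 0.029, 0.012]))
side skey (31, array([0.4885, 0.0822, 0.0942]), array([0.4884, 0.0837, 0.0936]), array([0.014, 0.017, 0.008]))
```

View pics/crop.png

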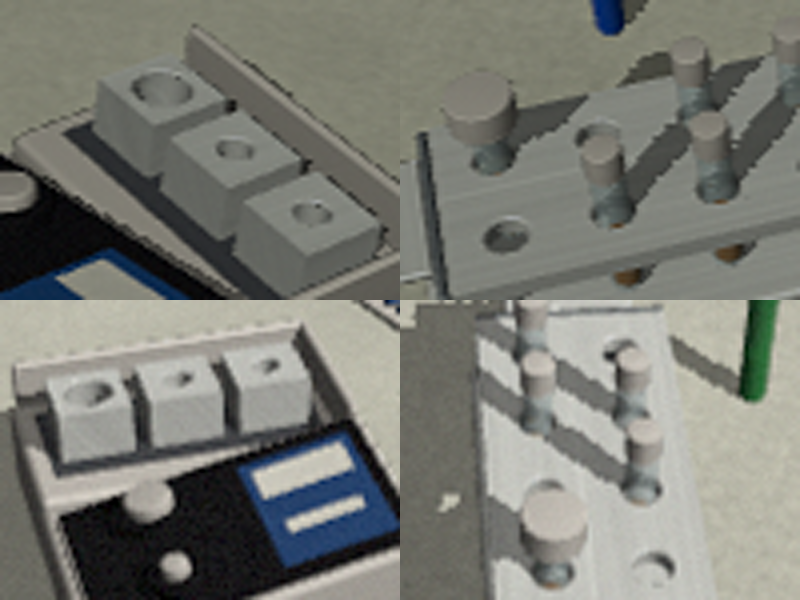

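The crop confirms it. The vial at scene (181,235) is the only one with a wide cap, and the insert at scene (408,132) has the widest hole, with both others small. The estimates are cap (0.484,-0.265,0.101), well (0.472,0.272,0.108) and large key (0.490,0.155,0.096). First I'll shut the fingers, rise and square the tool to the world.

Emit:
{"method": "send_rows", "body": {"targets": [[0, 0, 0, -0.04, -0.09], [0, 0, 0, -0.04, -0.18], [0, 0, 0, -0.04, -0.233], [0, 0, 0, -0.04, -0.233], [0, 0, 0, -0.04, -0.233]]}}

```text
time_s: 0.65
tcp_pos: [0.2331, 0.6064, 0.2708]
tcp_rot: [-0.005, -3.141, 0.001]
contact_force: [0.3, 0.1, -1.2]
grip_width: 0.147
gripper_force: 0.0
```

```bash
python3 -c "
from h import *
print(pose().round(3),bot.observe()['time_s'],bot.observe()['grip_width'])"
```

```text
[[-1.     0.003 -0.     0.233]
 [ 0.003  1.    -0.001  0.606]
 [ 0.    -0.001 -1.     0.271]
 [ 0.     0.     0.     1.   ]] 0.65 0.14668243274572476
```

Emit:
{"method": "send_rows", "body": {"targets": [[0, -0.24, -0.33, 0, 0], [0, -0.24, -0.33, 0, 0], [0, -0.24, -0.33, 0, 0], [0, -0.24, -0.33, 0, 0], [0, -0.24, -0.33, 0, 0], [0, -0.24, -0.33, 0, 0], [0, -0.24, -0.33, 0, 0], [0, -0.24, -0.33, 0, 0], [0, -0.24, -0.33, 0, 0], [0, -0.24, -0.33, 0, 0]]}}

```text
time_s: 1.65
tcp_pos: [0.4742, 0.2741, 0.2709]
tcp_rot: [-0.012, -3.141, 0.001]
contact_force: [-1.1, 1.0, -0.4]
grip_width: 0.003
gripper_force: 0.0
```

```bash
python3 - <<'E'
from h import *
i,d,P,W,m=cloud('wrist'); cv2.imwrite('pics/w1.png',i); np.savez('w1.npz',i=i,d=d,P=P,W=W)
for n,p in dict(well=(.472,.272,.108),w2=(.533,.271,.108),key=(.490,.155,.096),skey=(.490,.083,.096)).items():
    q=W[:3,:3].T@(np.array(p)-W[:3,3]); print(n,(q[:2]/q[2]*m['fx']+[m['cx'],m['cy']]).round(0))
E
```

```text
well [320. 186.]
w2 [320. 249.]
key [196. 203.]
skey [120. 203.]
```

View pics/w1.png

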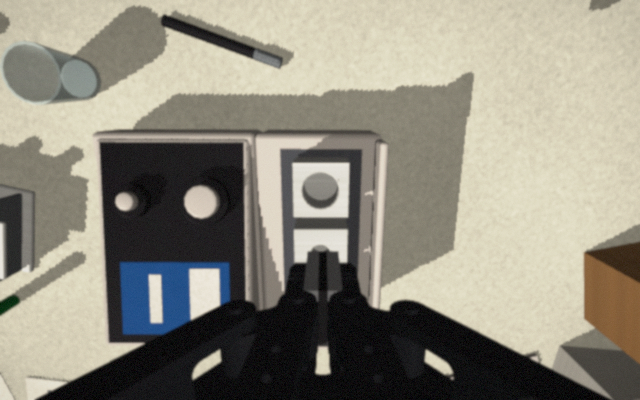

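The wide well is at (320,187), as predicted. The large key is at (203,202), about 7 px from its prediction, and the small key is at (127,201). I'll measure these from this view.

```bash
python3 - <<'E'
from h import *
Z=np.load('w1.npz'); P=Z['P'].astype(float); i=Z['i']; z=P[...,2]
def f(u,v,r,th):
    s=np.zeros(z.shape,bool); s[v-r:v+r,u-r:u+r]=1
    g=s&(i.min(-1)>th); n,l,st,c=cv2.connectedComponentsWithStats(g.astype(np.uint8)); q=l==l[v,u]
    return P[q],c[l[v,u]]
for n,a in dict(key=(203,202,26,120),skey=(127,201,18,120)).items():
    p,c=f(*a); p=p[p[:,2]>.06]; A=np.c_[p[:,:2]-p[:,:2].mean(0),np.ones(len(p))]; k=np.linalg.lstsq(A,p[:,2],rcond=None)[0]
    print(n,len(p),c,p.mean(0).round(4),((p.max(0)+p.min(0))/2).round(4),np.ptp(p,axis=0).round(3),k.round(3))
print('panel around key',[P[v,u].round(4).tolist() for u,v in((203,165),(203,235),(235,202),(165,202))])
q=(z<.09)&(np.linalg.norm(P[...,:2]-[.472,.272],axis=-1)<.022); p=P[q]; print('hole',len(p),p.mean(0).round(4))
q=(abs(z-.108)<.006)&(np.linalg.norm(P[...,:2]-[.472,.272],axis=-1)<.04); p=P[q]; print('insert',len(p),p.mean(0).round(4),((p.max(0)+p.min(0))/2).round(4),np.ptp(p,axis=0).round(3))
E
```

```text
key 823 [199.95382746 201.7582017 ] [0.4887 0.159  0.0969] [0.4557 0.2073 0.2496] [0.102 0.135 0.327] [-0.599  1.046  0.097]
skey 239 [123.57322176 201.55648536] [0.4883 0.0866 0.0955] [0.4895 0.084  0.0926] [0.018 0.022 0.012] [0.08  0.151 0.096]
panel around key [[0.4584, 0.1559, 0.0694], [0.527, 0.1533, 0.0829], [0.4944, 0.1867, 0.0773], [0.4943, 0.1163, 0.0759]]
hole 873 [0.4784 0.2719 0.0777]
insert 2081 [0.475  0.2721 0.1065] [0.4758 0.272  0.1056] [0.05  0.05  0.007]
```

Key (0.489,0.157,0.096), standing about 18 mm proud of the panel; well (0.474,0.272). Now to the vial.

Emit:
{"method": "send_rows", "body": {"targets": [[0, -0.01, -0.539, 0, 0], [0, -0.01, -0.539, 0, 0], [0, -0.01, -0.539, 0, 0], [0, -0.01, -0.539, 0, 0], [0, -0.01, -0.539, 0, 0], [0, -0.01, -0.539, 0, 0], [0, -0.01, -0.539, 0, 0], [0, -0.01, -0.539, 0, 0], [0, -0.01, -0.539, 0, 0], [0, -0.01, -0.539, 0, 0]]}}

```text
time_s: 2.7
tcp_pos: [0.4828, -0.2222, 0.2715]
tcp_rot: [-0.005, 3.141, 0.001]
contact_force: [2.0, 0.8, 0.7]
grip_width: 0.0
gripper_force: 0.0
```

Emit:
{"method": "send_rows", "body": {"targets": [[0, 0, -0.04, 0, 0], [0, 0, -0.04, 0, 0], [0, 0, -0.04, 0, 0], [0, 0, -0.04, 0, 0]]}}

```text
time_s: 3.1
tcp_pos: [0.4828, -0.26, 0.271]
tcp_rot: [0.005, -3.142, -0.003]
contact_force: [-0.1, -0.7, 0.3]
grip_width: 0.002
gripper_force: 0.0
```

```bash
python3 - <<'E'
from h import *
print(pose().round(4))
i,d,P,W,m=cloud('wrist'); P=P.astype(float); z=P[...,2]; cv2.imwrite('pics/w2.png',i)
q=(z>.095)&(z<.106)&(np.linalg.norm(P[...,:2]-[.484,-.265],axis=-1)<.03); p=P[q]; print(len(p),p.mean(0).round(4),((p.max(0)+p.min(0))/2).round(4),np.ptp(p,axis=0).round(3))
E
```

```text
[[-1.000e+00 -3.300e-03 -1.000e-04  4.828e-01]
 [-3.300e-03  1.000e+00  1.700e-03 -2.600e-01]
 [ 0.000e+00  1.700e-03 -1.000e+00  2.710e-01]
 [ 0.000e+00  0.000e+00  0.000e+00  1.000e+00]]
908 [ 0.4834 -0.2637  0.1   ] [ 0.4842 -0.2634  0.0986] [0.032 0.031 0.007]
```

View pics/w2.png

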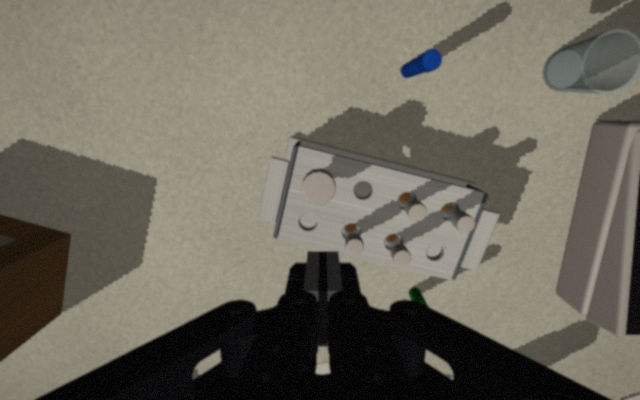

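The wide cap is at (319,187), centred at (0.484,-0.264,0.100). I'll descend to 26 mm over it and hold.

Emit:
{"method": "send_rows", "body": {"targets": [[0, -0.001, -0.004, 0.04, 0], [0, -0.001, -0.004, 0.08, 0], [0, -0.001, -0.004, 0.11, 0], [0, -0.001, -0.004, 0.13, 0], [0, -0.001, -0.004, 0.14, 0], [0, -0.001, -0.004, 0.144, 0], [0, -0.001, -0.004, 0.144, 0], [0, -0.001, -0.004, 0.144, 0], [0, -0.001, -0.004, 0.144, 0], [0, -0.001, -0.004, 0.144, 0]]}}

```text
time_s: 4.15
tcp_pos: [0.4832, -0.2677, 0.1282]
tcp_rot: [0.001, 3.14, -0.001]
contact_force: [-0.2, -0.5, -0.0]
grip_width: 0.001
gripper_force: 0.0
```

Emit:
{"method": "send_rows", "body": {"targets": [[0, 0, 0, 0, 0], [0, 0, 0, 0, 0], [0, 0, 0, 0, 0], [0, 0, 0, 0, 0], [0, 0, 0, 0, 0], [0, 0, 0, 0, 0], [0, 0, 0, 0, 0], [0, 0, 0, 0, 0], [0, 0, 0, 0, 0], [0, 0, 0, 0, 0]]}}

```text
time_s: 5.15
tcp_pos: [0.4827, -0.2673, 0.1273]
tcp_rot: [-0.001, -3.142, -0.0]
contact_force: [0.4, -1.0, -0.4]
grip_width: -0.0
gripper_force: 0.0
```

Emit:
{"method": "send_rows", "body": {"targets": [[0, 0, 0, 0, 0], [0, 0, 0, 0, 0], [0, 0, 0, 0, 0], [0, 0, 0, 0, 0], [0, 0, 0, 0, 0], [0, 0, 0, 0, 0], [0, 0, 0, 0, 0], [0, 0, 0, 0, 0], [0, 0, 0, 0, 0], [0, 0, 0, 0, 0]]}}

```text
time_s: 6.15
tcp_pos: [0.4826, -0.2673, 0.1272]
tcp_rot: [-0.001, -3.142, -0.0]
contact_force: [-0.6, -0.5, 0.1]
grip_width: 0.001
gripper_force: 0.0
```

Emit:
{"method": "send_rows", "body": {"targets": [[0, 0, 0, 0, 0], [0, 0, 0, 0, 0], [0, 0, 0, 0, 0], [0, 0, 0, 0, 0], [0, 0, 0, 0, 0], [0, 0, 0, 0, 0], [0, 0, 0, 0, 0], [0, 0, 0, 0, 0], [0, 0, 0, 0, 0], [0, 0, 0, 0, 0]]}}

```text
time_s: 7.15
tcp_pos: [0.4827, -0.2673, 0.1273]
tcp_rot: [-0.001, -3.142, -0.0]
contact_force: [0.9, -0.0, 0.0]
grip_width: -0.005
gripper_force: 0.0
```

Held within 4 mm for over 3 s. Next: up, over to the well.

Emit:
{"method": "send_rows", "body": {"targets": [[0, 0, 0, -0.05, 0], [0, 0, 0, -0.1, 0], [0, 0, 0, -0.13, 0], [0, 0, 0, -0.13, 0], [0, 0, 0, -0.13, 0]]}}

```text
time_s: 7.65
tcp_pos: [0.483, -0.2675, 0.258]
tcp_rot: [0.001, 3.14, -0.001]
contact_force: [-0.1, 0.6, 0.1]
grip_width: -0.0
gripper_force: 0.0
```

Emit:
{"method": "send_rows", "body": {"targets": [[0, 0.009, 0.539, 0, 0], [0, 0.009, 0.539, 0, 0], [0, 0.009, 0.539, 0, 0], [0, 0.009, 0.539, 0, 0], [0, 0.009, 0.539, 0, 0], [0, 0.009, 0.539, 0, 0], [0, 0.009, 0.539, 0, 0], [0, 0.009, 0.539, 0, 0], [0, 0.009, 0.539, 0, 0], [0, 0.009, 0.539, 0, 0]]}}

```text
time_s: 8.65
tcp_pos: [0.4733, 0.234, 0.2555]
tcp_rot: [-0.001, -3.139, 0.002]
contact_force: [1.6, 0.3, 0.4]
grip_width: 0.003
gripper_force: 0.0
```

Emit:
{"method": "send_rows", "body": {"targets": [[0, 0, 0.04, 0, 0], [0, 0, 0.04, 0, 0], [0, 0, 0.04, 0, 0], [0, 0, 0.04, 0, 0], [0, 0, 0.04, 0, 0]]}}

```text
time_s: 9.15
tcp_pos: [0.475, 0.2705, 0.2566]
tcp_rot: [-0.006, -3.141, 0.002]
contact_force: [0.5, -0.8, -0.1]
grip_width: -0.004
gripper_force: 0.0
```

Over the well now (well 0.474,0.272), so I'll descend to TCP z 0.134, 26 mm over the mouth.

Emit:
{"method": "send_rows", "body": {"targets": [[0, 0, 0.001, 0.04, 0], [0, 0, 0.001, 0.08, 0], [0, 0, 0.001, 0.105, 0], [0, 0, 0.001, 0.117, 0], [0, 0, 0.001, 0.122, 0], [0, 0, 0.001, 0.122, 0], [0, 0, 0.001, 0.122, 0], [0, 0, 0.001, 0.122, 0], [0, 0, 0.001, 0.122, 0], [0, 0, 0.001, 0.122, 0]]}}

```text
time_s: 10.15
tcp_pos: [0.4751, 0.2738, 0.136]
tcp_rot: [0.001, 3.141, 0.001]
contact_force: [-0.2, -0.5, -0.1]
grip_width: 0.001
gripper_force: 0.0
```

Emit:
{"method": "send_rows", "body": {"targets": [[0, 0, 0, 0, 0], [0, 0, 0, 0, 0], [0, 0, 0, 0, 0], [0, 0, 0, 0, 0], [0, 0, 0, 0, 0], [0, 0, 0, 0, 0], [0, 0, 0, 0, 0], [0, 0, 0, 0, 0], [0, 0, 0, 0, 0], [0, 0, 0, 0, 0]]}}

```text
time_s: 11.15
tcp_pos: [0.4747, 0.2736, 0.1353]
tcp_rot: [-0.001, -3.142, -0.0]
contact_force: [-1.4, 0.1, 0.2]
grip_width: -0.001
gripper_force: 0.0
```

Emit:
{"method": "send_rows", "body": {"targets": [[0, 0, 0, 0, 0], [0, 0, 0, 0, 0], [0, 0, 0, 0, 0], [0, 0, 0, 0, 0], [0, 0, 0, 0, 0], [0, 0, 0, 0, 0], [0, 0, 0, 0, 0], [0, 0, 0, 0, 0], [0, 0, 0, 0, 0], [0, 0, 0, 0, 0]]}}

```text
time_s: 12.15
tcp_pos: [0.4747, 0.2736, 0.1353]
tcp_rot: [-0.001, -3.142, -0.0]
contact_force: [0.4, -0.3, -0.5]
grip_width: -0.005
gripper_force: 0.0
```

Emit:
{"method": "send_rows", "body": {"targets": [[0, 0, 0, 0, 0], [0, 0, 0, 0, 0], [0, 0, 0, 0, 0], [0, 0, 0, 0, 0], [0, 0, 0, 0, 0], [0, 0, 0, 0, 0], [0, 0, 0, 0, 0], [0, 0, 0, 0, 0], [0, 0, 0, 0, 0], [0, 0, 0, 0, 0]]}}

```text
time_s: 13.15
tcp_pos: [0.4748, 0.2736, 0.1353]
tcp_rot: [0.001, 3.142, 0.0]
contact_force: [0.6, -0.1, -0.1]
grip_width: -0.002
gripper_force: 0.0
```

Well pointing done. Next: lift, move over the large key, and come down near it.

Emit:
{"method": "send_rows", "body": {"targets": [[0, 0, 0, -0.04, 0], [0, 0, 0, -0.04, 0], [0, -0.011, -0.04, -0.04, 0], [0, -0.011, -0.08, -0.04, 0], [0, -0.011, -0.117, -0.04, 0], [0, -0.011, -0.117, -0.02, 0], [0, -0.011, -0.117, 0.01, 0], [0, -0.011, -0.117, 0.02, 0], [0, -0.011, -0.117, 0.02, 0], [0, -0.011, -0.117, 0.02, 0]]}}

```text
time_s: 14.15
tcp_pos: [0.4859, 0.1572, 0.1158]
tcp_rot: [0.0, 3.141, 0.001]
contact_force: [-0.6, 0.0, 0.8]
grip_width: 0.001
gripper_force: 0.0
```

```bash
python3 - <<'E'
from h import *
print(bot.observe()['tcp_pos'])
a,b=[cv2.resize(cloud(n)[0][y:y+75,x:x+100],(400,300),interpolation=cv2.INTER_CUBIC) for n,x,y in(('scene',320,105),('side',225,110))]
cv2.imwrite('pics/key.png',np.hstack([a,b]))
E
```

```text
[0.4859473  0.15722121 0.11578551]
```

View pics/key.png

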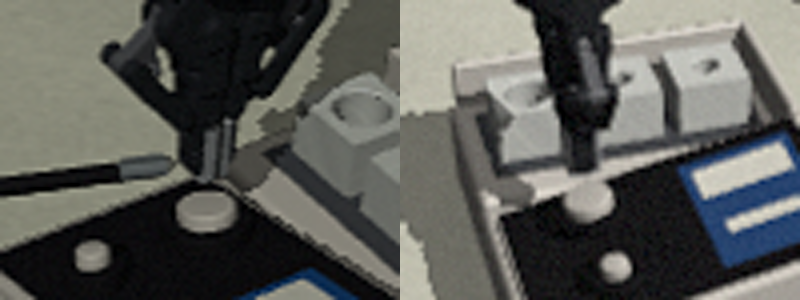

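The shut fingertips hang about 20 mm over the large key in both crops: the key is at (207,210) on the left and (590,200) on the right. I'll descend gently and watch the force.

Emit:
{"method": "send_rows", "body": {"targets": [[0, 0, 0, 0.01, 0], [0, 0, 0, 0.014, 0], [0, 0, 0, 0.017, 0], [0, 0, 0, 0.019, 0], [0, 0, 0, 0.021, 0], [0, 0, 0, 0.021, 0]]}}

```text
time_s: 14.85
tcp_pos: [0.486, 0.1565, 0.0944]
tcp_rot: [0.001, 3.141, 0.0]
contact_force: [-0.0, -0.9, 2.6]
grip_width: -0.001
gripper_force: 1.4
```

Emit:
{"method": "send_rows", "body": {"targets": [[0, 0, 0, 0.001, 0], [0, 0, 0, 0.002, 0], [0, 0, 0, 0.003, 0], [0, 0, 0, 0.003, 0], [0, 0, 0, 0.003, 0]]}}

```text
time_s: 15.35
tcp_pos: [0.4864, 0.1566, 0.0924]
tcp_rot: [0.002, 3.14, -0.0]
contact_force: [-2.5, -2.2, 11.5]
grip_width: 0.001
gripper_force: 5.5
```

Emit:
{"method": "send_rows", "body": {"targets": [[0, 0, 0, 0.001, 0], [0, 0, 0, 0.001, 0], [0, 0, 0, 0.001, 0]]}}

```text
time_s: 15.65
tcp_pos: [0.4865, 0.1566, 0.0921]
tcp_rot: [0.002, 3.14, -0.0]
contact_force: [-4.6, -3.3, 18.2]
grip_width: -0.002
gripper_force: 9.2
```

The tip has stopped (0.3 mm for 1 mm commanded) at 18 N, so the key is bottomed. I'll release it and back off.

Emit:
{"method": "send_rows", "body": {"targets": [[0, 0, 0, -0.003, 0], [0, 0, 0, -0.01, 0], [0, 0, 0, -0.03, 0], [0, 0, 0, -0.07, 0], [0, 0, 0, -0.11, 0], [0, 0, 0, -0.15, 0], [0, 0, 0, -0.15, 0], [0, 0, 0, -0.15, 0], [0, 0, 0, -0.15, 0], [0, 0, 0, -0.15, 0]]}}

```text
time_s: 16.65
tcp_pos: [0.4845, 0.1562, 0.2386]
tcp_rot: [-0.001, -3.138, 0.001]
contact_force: [0.1, 0.8, -0.1]
grip_width: 0.001
gripper_force: 0.0
```

```bash
python3 - <<'E'
from h import *
i,d,P,W,m=cloud('side'); D=np.load('side0.npz')
for u,v in((271,159),(279,176),(323,284),(238,225)): print(P[v,u].round(3),D['P'][v,u].round(3))
print(bot.observe()['contact_force'],bot.observe()['joint_velocities'].round(3))
print(order.close_job())
E
```

```text
[0.487 0.156 0.096] [0.486 0.155 0.096]
[0.488 0.081 0.095] [0.488 0.08  0.096]
[ 0.482 -0.268  0.101] [ 0.483 -0.266  0.099]
[ 0.366 -0.024  0.063] [ 0.366 -0.023  0.063]
[-1.20243763 -0.09810274  0.51453041] [ 0.001 -0.001  0.001 -0.007 -0.001  0.003 -0.   ]
the job is handed in; nothing more can be done
None
```

The job is handed in (no verdict was shown): I pointed at the wide-capped vial and then the wide well for 3 s each, pressed the large key until it stopped and let it go, and spot checks afterwards found both keys up and the wide-capped vial and beaker unmoved.

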